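# Drive the bushing out of an eccentric shell

### The job

Take the thinner of the two steel drifts out of the wooden tool block and use it to push the brass bushing down through the shell on the push-out stand, until the bushing is right out and stands on the base plate beneath. The bore sits off-centre, so find it by feel or eye, press gently (the drift must never bear on the shell or bushing with more than 40 N) and keep the gripper itself off the stand. Then draw the drift out, stand it fully home in its own hole again and let go, leaving the thick drift where it is.

Things in the scene. Friction and masses are not known exactly. Their poses are not given: they have to be found in the camera images.
- stand: Fixed push-out stand; origin at the centre of its underside, z up. Base plate 120 x 120 x 10 mm; on it, at y +34 and -34 mm, two steel blocks (x 80, y 30, 26 mm high), 38 mm open gap between them. On these, centred on the z axis, an upright steel shell, outside diameter 64, z 36 to 68 mm, filled flush by a round aluminium eccentric insert. Two clamp bolts at x 0, y +-41.5, up to z 63.
- shell_top (a point): Centre of the flat top of shell and insert, 68 mm above the bench, z up; NOT the bore's centre. The insert's one vertical through bore, 21 mm across, has its axis 5 mm from this point, in a direction that differs each time and is not given by any reading (see or feel for it). The insert is held fast. The brass bushing sits down in the bore.
- bushing (a joint): How far (m) the brass bushing (20 mm outside, 12 inside, 24 long) is pushed down the bore. At 0 its upper face is 4 mm below the shell's top; it starts at 0 to 0.004 (face 4 to 8 mm down). It resists with about 12 N of steady friction. At 0.030 it is out of the bore and stands on the base plate, its face 34 mm below the shell's top, and stops dead.
- drift: The thinner drift, loose, plain steel, about 180 to 290 g, upright in its hole (may lean a few degrees); origin at the centre of its nose (lower end), z up its axis. Nose chamfered from 15.4 mm to the shank's 18.4 mm diameter over 2 mm; shank from z 0 to 60 mm; cylindrical head of 26 mm diameter with dark grooves, z 62 to 110 mm, to grip by.
- thick_drift: The thicker drift, not wanted (it does not fit the bore): shank 25.2 mm, head 30 mm, 110 mm long, 350 g; origin at the centre of its nose, z up along its axis. It stands in the block's other hole, 72 mm from the thin one along the block's +y.
- holder: Fixed wooden tool block 70 x 150 x 50 mm high (x, y, z); origin at the centre of its underside on the bench, z up. Two vertical blind holes, 40 mm deep: the thin drift's, 20.5 mm across, at y -36 mm; the thick drift's, 27.5 mm across, at y +36 mm.
- drift_hole (a point): Centre of the floor of the thin drift's hole, 10 mm above the bench, 40 mm below the block's top.
Things that resemble listed ones, but are neither listed nor needed, are in the scene too. What is shaped like the drift but blue is not meant. Several things have the shape of the holder; the one meant has the colours described above.

How it is judged:
On the way:
1. the bushing is pushed right through and stands on the base plate (within 1.5 mm) (value of joint bushing above 0.0285 m), for 0.1 s.
At the end, for the whole second after the job is handed in: The bushing stands on the base plate below the shell (pushed down more than 28.5 of its 30 mm); the thin drift stands in its own hole, nose within 4 mm of the hole's floor and 5 mm of its centre, tilted less than 0.12 rad, at rest and let go; the thick drift is within 20 mm of where it was (value of joint bushing above 0.0285 m and horizontal distance between drift and drift_hole below 0.005 m and z of drift in the frame of drift_hole below 0.004 m and angle between drift's own z axis and vertical below 0.12 rad and linear speed of drift below 0.02 m/s and distance of thick_drift from where it was at the start of the episode below 0.02 m); the robot touches nothing.
It fails at once if the drift bears on the shell, insert, bushing or stand with more than 40 N (contact force between drift and stand above 40 N).
It fails at once if the gripper or arm presses on the stand or its bushing with more than 3 N (contact force between any of the fingers, the arm and stand above 3 N).
It fails at once if the thick drift is moved more than 30 mm (distance of thick_drift from where it was at the start of the episode above 0.03 m).
It also fails if it takes over 58 s, if anything falls off the work surface, if the arm or the gripper's body presses on something with over 40 N, if the wrist force passes 120 N, or if a joint passes its speed limit or range.

### The arm

A 7-joint arm with a two-finger parallel gripper is mounted at the origin on the work surface. World frame = base frame: x ahead of the robot, y to its left, z up, the work surface at z = 0. Lengths are in m, angles in rad, forces in N, time in s.
With the tool pointing down it reaches from about 0.4 to 0.85 m from the base axis. Payload 4.5 kg.
Tool frame: the origin (TCP) lies between the finger pads; the fingertips stand 11 mm ahead of it and the grasp point (between the pads) lies 8 mm behind it (r.nose_length is the distance from the TCP to the fingertips, in m); z points along the fingers, y is the line along which they close (so a half turn about z gives the same grasp; the last joint's range is limited). The gripper opens to 88 mm and grips with 3 to 60 N. Pads are 18 mm wide; open, the fingers measure 123 mm over their backs; the gripper's body (75 mm by 187 mm) begins 45 mm behind the grasp point.
Start: joints at [1.366, 0.689, -0.195, 1.565, 0.157, 0.902, -0.215], TCP at [0.148, -0.607, 0.25] pointing down, gripper open.
Joint ranges: [-3.01, 3.01], [-0.46, 2.08], [-1.47, 1.51], [0.13, 2.56], [-1, 4.14], [0.04, 2.09], [-2.66, 2.66]. Speed limits (rad/s): [2.57, 2.57, 3.14, 3.14, 3.14, 3.14, 3.14].

### API

Orientations are given as a unit quaternion [x, y, z, w].
In Python, from plant import get_state, snapshot, camera_model, r gives the robot as it stands.
- The arm moves only by the shell command python3 -m inch 'ROWS' [FORCE]. ROWS is text: rows parted by semicolons, each of 7 numbers parted by spaces: the opening, from -1 (shut) to 1 (fully open), then the shift along the tool's x, y, z in m, then the turn, a rotation vector about the tool's x, y, z in rad. A call has 1 to 20 rows; each row shifts and turns the commanded pose from where the row before left it, along the tool's axes as they then stand; what a row does not reach is not made up. A row lasts 1/12 s, in which the tool goes at most 41.7 mm and 7.16 degrees, less where a joint would pass 70% of its speed; a pose out of reach is approached as far as the arm can. A call is refused whole if a number of a shift passes 0.0417 or a number of a turn 0.125, either way. A call with a gripper value outside its range is refused whole. The fingers move at their own pace and stop on an object; FORCE is the grip in N (left out, the last holds). Time passes only in rows, so rows that do not move let the fingers close. It gives the time, the measured TCP pose, the force, the opening and the grip force at its end, in the units of the state.
- get_state(): the state, without advancing time (a new reading comes with each control period).
- snapshot(name): name is "side" or "top"; returns (picture, depth): 480x640x3 uint8, red, green, blue; 480x640 float32, m along the optical axis (not along the pixel's ray), 0 where there is no reading.
- camera_model(name): a dict with "intrinsics" (3x3 intrinsics, pixels), "view" (4x4, takes a point from world to camera coordinates). Camera axes: x right, y down, z forward; pixel columns grow to the right and rows downward; lengths in m; the calibration is good to about 2 mm. A picture is of the moment at which its call begins. camera_model takes no time and is no camera call.
- r.finish_job(): hands the job in; it is judged then, once.
The state is a dict: "clock": time; "q": joint angles; "qd": joint speeds; "joint_torque": joint torques, N m; "tool_pos": TCP position; "eef_rot": TCP orientation; "contact_force": force on the tool from outside, world axes, zero at the start; "moment": the same for the moment, N m; "opening": opening from 0.0 (shut) to 1.0 (fully open); "finger_force": force on a finger pad.
Only numpy, scipy, OpenCV 4.12 (cv2) and the standard library are available. Lean on these libraries where they do the work, as an engineer would, in place of code of your own. Each camera call takes 0.05 s, during which the arm holds its last target. There are 200 camera calls.

## Working session

There is one attempt and no reset: what is moved stays moved. The work goes in short steps, Python scripts to look and compute and a shell command to move; the robot and the scene stay as the last step left them, time stands still between calls to the robot, and variables do not carry over. Pictures are saved under pics/ and viewed, at most 10 in all, crops included, and the job is handed in when it is done.

```bash
mkdir -p pics; cat > h.py <<'E'
import numpy as np,cv2
from plant import get_state,snapshot,camera_model,r
from scipy.spatial.transform import Rotation as R
def pts(name,d):
    m=camera_model(name);K=np.array(m["intrinsics"]);V=np.array(m["view"])
    v,u=np.mgrid[0:480,0:640]
    c=np.stack([(u-K[0,2])/K[0,0]*d,(v-K[1,2])/K[1,1]*d,d],-1)
    return (c-V[:3,3])@V[:3,:3]
def ray(name,u,v,z):
    m=camera_model(name);K=np.array(m["intrinsics"]);V=np.array(m["view"])
    o=-V[:3,:3].T@V[:3,3];w=V[:3,:3].T@np.linalg.inv(K)@[u,v,1]
    return o+w*(z-o[2])/w[2]
def snap(n,tag):
    p,d=snapshot(n);cv2.imwrite(f"pics/{tag}.png",p[:,:,::-1]);np.save(f"pics/{tag}.npy",d);return p,d
E
python3 - <<'E'
from h import *
print(get_state())
for n in("side","top"):
    snap(n,n+"0");m=camera_model(n);V=np.array(m["view"]);print(n,m["intrinsics"],-V[:3,:3].T@V[:3,3],V[:3,:3])
E
```

```text
{'clock': 0.0, 'q': array([ 1.36579873,  0.68998834, -0.19452803,  1.56635716,  0.1572702 ,
        0.90251488, -0.21507368]), 'qd': array([-2.09681937e-04,  9.92174543e-04,  1.41600390e-03,  1.01496540e-03,
        1.90225396e-03,  3.44552408e-06,  9.26364264e-04]), 'joint_torque': array([ 2.13850208e-04, -5.27559829e+01, -1.26674552e+00, -1.53425467e+01,
       -5.27042302e-02,  6.60201695e-03,  1.60211484e-04]), 'tool_pos': array([ 0.14765125, -0.60666203,  0.24890416]), 'eef_rot': array([ 9.92873753e-01,  1.19167228e-01, -1.64797665e-04, -9.24561679e-04]), 'contact_force': array([ 0.33839487, -0.01670588,  1.27340495]), 'moment': array([-0.05625603,  0.00490856, -0.01107606]), 'finger_force': 0.0, 'opening': 1.0031103346131056}
side [[487.96249636   0.         328.74230441]
 [  0.         487.96249636 236.94958701]
 [  0.           0.           1.        ]] [ 0.48714564 -0.45245841  0.58627592] [[ 0.99774494 -0.06452169 -0.01849287]
 [-0.05724661 -0.67420403 -0.73632313]
 [ 0.03504085  0.73572133 -0.67637731]]
top [[544.57529671   0.         312.40558678]
 [  0.         544.57529671 237.72833316]
 [  0.           0.           1.        ]] [0.39994176 0.115789   1.14960008] [[ 0.02961143 -0.99955954 -0.00196973]
 [-0.99233419 -0.02916073 -0.12009377]
 [ 0.11998344  0.00551078 -0.9927606 ]]
```

View pics/top0.png

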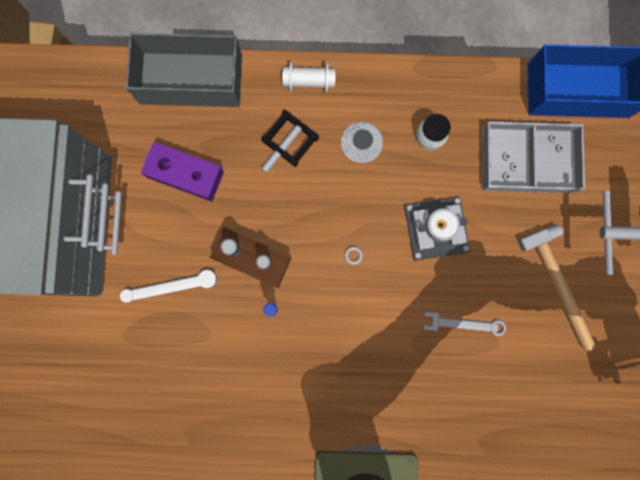

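View pics/side0.png

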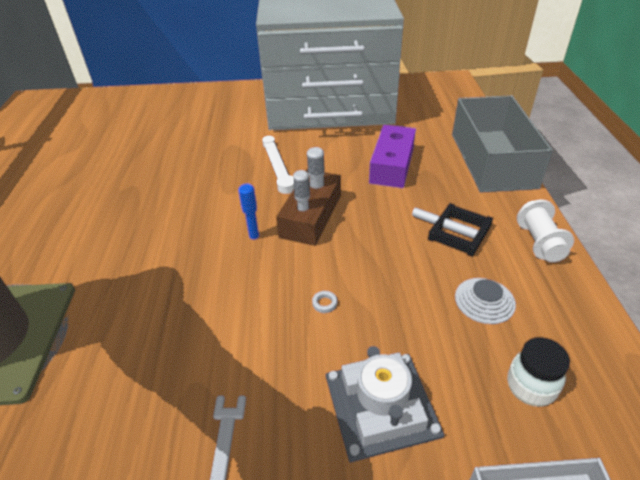

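Top view: the brown block is at about (250,255), with grey drift heads at (229,246) and (263,261). The lookalikes are the purple block at (182,170) and the blue drift at (270,310). The stand is at (438,228), with the brass bushing at about (441,224). Next I'll measure and check close crops.

```bash
python3 - <<'E'
from h import *
t=cv2.imread("pics/top0.png");s=cv2.imread("pics/side0.png")
f=lambda im,x,y,w,h:cv2.resize(im[y:y+h,x:x+w],(400,400*h//w),interpolation=cv2.INTER_CUBIC)
a=np.vstack([np.hstack([f(t,205,210,90,67),f(s,270,140,90,67)]),np.hstack([f(t,400,190,80,60),f(s,320,340,120,90)])])
cv2.imwrite("pics/crop1.png",a)
P=pts("top",np.load("pics/top0.npy"))
for (u,v) in[(229,246),(263,261)]:
    q=P[v-12:v+13,u-12:u+13].reshape(-1,3);q=q[(q[:,2]>.1)]
    print("head",len(q),q.mean(0),np.ptp(q,0), cv2.minEnclosingCircle(q[:,:2].astype(np.float32)),np.percentile(q[:,2],[10,50,90]))
q=P[210:300,200:300].reshape(-1,3);q=q[(abs(q[:,2]-.05)<.006)]
print("block",cv2.minAreaRect(q[:,:2].astype(np.float32)),np.median(q[:,2]))
q=P[190:265,400:475].reshape(-1,3);q=q[(abs(q[:,2]-.068)<.005)]
print("shell",cv2.minEnclosingCircle(q[:,:2].astype(np.float32)),q.mean(0),len(q))
q=P[190:265,400:475].reshape(-1,3);q=q[(abs(q[:,2]-.01)<.005)]
print("base",cv2.minAreaRect(q[:,:2].astype(np.float32)))
hsv=cv2.cvtColor(t,cv2.COLOR_BGR2HSV)[190:265,400:475]
m=((hsv[...,1]>90)&(P[190:265,400:475,2]>.05)).astype(np.uint8);ys,xs=np.nonzero(m)
print(len(xs),xs.mean()+400,ys.mean()+190,np.ptp(xs),np.ptp(ys),ray("top",xs.mean()+400,ys.mean()+190,.068))
E
```

```text
head 217 [0.50223216 0.27813552 0.12763028] [0.11850534 0.17974917 1.04933363] ((0.45377081632614136, 0.20566357672214508), 0.10486165434122086) [0.11226171 0.11912508 0.12240355]
head 160 [0.47610595 0.21277127 0.12500389] [0.08933191 0.1102784  1.04697712] ((0.4413512945175171, 0.17069792747497559), 0.06887311488389969) [0.11465571 0.11909686 0.12233705]
block ((0.4909895658493042, 0.24781975150108337), (0.15072521567344666, 0.06990546733140945), 67.88749694824219) 0.05033746824040354
shell ((0.5656529068946838, -0.1401488035917282), 0.04947203770279884) [ 0.56620762 -0.14065479  0.06749947] 789
base ((0.5694826245307922, -0.1407773196697235), (0.15535497665405273, 0.15606911480426788), 0.5911729335784912)
60 443.8666666666667 226.66666666666666 63 74 [ 0.5607287  -0.14095725  0.068     ]
```

View pics/crop1.png

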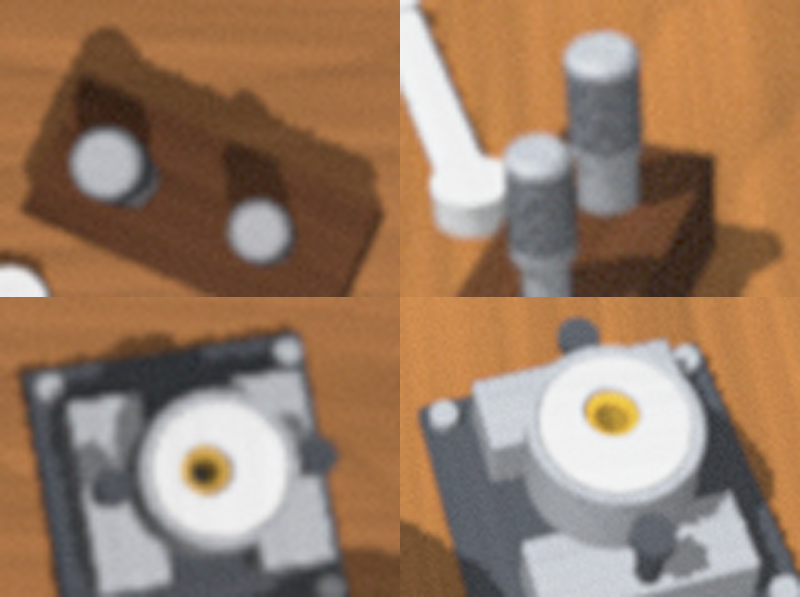

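Crop: the thin drift is the right one in the top view (263,261) and the near one in the side view (302,185). It has the smaller head and a visible step to its shank, and it sits on the block's -y side. The brass ring lies left of the shell's centre in the top view. Now for precise positions.

```bash
cat > m.py <<'E'
from h import *
def blob(m):
    n,l,s,c=cv2.connectedComponentsWithStats(m.astype(np.uint8));k=1+np.argmax(s[1:,4]);return l==k
def stand(n,box,im):
    x,y,w,h=box;hs=cv2.cvtColor(im,cv2.COLOR_BGR2HSV)
    w_=np.zeros(im.shape[:2],bool);w_[y:y+h,x:x+w]=1
    b=blob(w_&(hs[...,1]>110)&(hs[...,0]>17)&(hs[...,0]<35))
    wh=blob(w_&(hs[...,1]<40)&(hs[...,2]>225))
    out=[]
    for nm,m,z in(("brass",b,.062),("white",wh,.068)):
        c=max(cv2.findContours(m.astype(np.uint8),0,1)[0],key=len)
        h_=cv2.convexHull(c)[:,0].astype(float)
        e=cv2.fitEllipse(h_.astype(np.float32));g=np.array([ray(n,*p,z)[:2] for p in h_],np.float32)
        print(n,nm,m.sum(),"ell",np.round(e[0],1),"->",ray(n,*e[0],z)[:2].round(4),"circ",cv2.minEnclosingCircle(g))
E
python3 - <<'E'
from m import *
t=cv2.imread("pics/top0.png");s=cv2.imread("pics/side0.png")
stand("top",(422,203,40,42),t);stand("side",(350,350,70,70),s)
P=pts("top",np.load("pics/top0.npy"))
for (u,v) in[(229,246),(263,261)]:
    q=P[v-12:v+13,u-12:u+13].reshape(-1,3);q=q[abs(q[:,2]-.12)<.004]
    print("head",len(q),np.median(q,0),cv2.minEnclosingCircle(q[:,:2].astype(np.float32)))
P=pts("side",np.load("pics/side0.npy"))
q=P[165:188,288:316].reshape(-1,3);q=q[abs(q[:,2]-.12)<.003];print("side head",len(q),np.median(q,0),cv2.minEnclosingCircle(q[:,:2].astype(np.float32)))
q=P[350:410,350:415].reshape(-1,3);q=q[abs(q[:,2]-.068)<.003];print("side shell",len(q),np.median(q,0),cv2.minEnclosingCircle(q[:,:2].astype(np.float32)))
for v in range(165,214,4):
    row=P[v,288:318];g=row[(row[:,2]>.055)&(np.abs(row[:,:2]-[.477,.214]).max(1)<.025)];print(v,len(g),g.mean(0).round(4) if len(g) else "")
E
```

```text
top brass 51 ell [440.8 224.2] -> [ 0.5664 -0.1362] circ ((0.5664128065109253, -0.13616356253623962), 0.008627574890851974)
top white 415 ell [443.6 224.1] -> [ 0.566  -0.1404] circ ((0.5658898949623108, -0.1406702846288681), 0.026224177330732346)
side brass 146 ell [383.  374.5] -> [ 0.564  -0.1338] circ ((0.5639438629150391, -0.13379070162773132), 0.009015830233693123)
side white 1218 ell [384.2 377.4] -> [ 0.564  -0.1414] circ ((0.5642756819725037, -0.14045313000679016), 0.027475081384181976)
head 177 [0.50398995 0.28097985 0.1194217 ] ((0.504109263420105, 0.2812076807022095), 0.014849497005343437)
head 135 [0.47720719 0.21396404 0.11961218] ((0.4774671494960785, 0.2141030728816986), 0.012836308218538761)
side head 109 [0.47411763 0.21131196 0.11940072] ((0.4738069176673889, 0.21296679973602295), 0.013351376168429852)
side shell 1877 [ 0.56343132 -0.1444573   0.06790581] ((0.567054033279419, -0.14388278126716614), 0.038414835929870605)
165 0 
169 0 
173 15 [0.4741 0.215  0.1196]
177 15 [0.4747 0.2066 0.1175]
181 16 [0.4742 0.2047 0.1108]
185 15 [0.4745 0.2044 0.1029]
189 16 [0.4749 0.2045 0.0945]
193 16 [0.4744 0.2051 0.0858]
197 14 [0.4739 0.204  0.0781]
201 11 [0.4742 0.2084 0.066 ]
205 9 [0.4738 0.2068 0.0585]
209 0 
213 0
```

```bash
python3 -m inch '0.2 .0346 -.018 0 0 0 0;0.2 .0346 -.018 0 0 0 0;0.2 .0346 -.018 0 0 0 0;0.2 .0346 -.018 0 0 0 0;0.2 .0346 -.018 0 0 0 0;0.2 .0346 -.018 0 0 0 0;0.2 .0346 -.018 0 0 0 0;0.2 .0346 -.018 0 0 0 0;0.2 .0346 -.018 0 0 0 0;0.2 .0346 -.018 0 0 0 0;0.2 .0346 -.018 0 0 0 0;0.2 .0346 -.018 0 0 0 0;0.2 0 0 0 0 0 0' 20
python3 -m inch '0.2 .007 -.036 0 0 0 0;0.2 .007 -.036 0 0 0 0;0.2 .007 -.036 0 0 0 0;0.2 .007 -.036 0 0 0 0;0.2 .007 -.036 0 0 0 0;0.2 .007 -.036 0 0 0 0;0.2 .007 -.036 0 0 0 0;0.2 .007 -.036 0 0 0 0;0.2 .007 -.036 0 0 0 0;0.2 .007 -.036 0 0 0 0;0.2 .007 -.036 0 0 0 0;0.2 .007 -.036 0 0 0 0;0.2 .007 -.036 0 0 0 0;0.2 .007 -.036 0 0 0 0;0.2 0 0 0 0 0 0'
python3 -m inch '0.2 0 0 0 0 0 -.118;0.2 0 0 0 0 0 -.118;0.2 0 0 0 0 0 -.118;0.2 0 0 0 0 0 -.118;0.2 0 0 0 0 0 -.118;0.2 0 0 0 0 0 -.118;0.2 0 0 0 0 0 -.118;0.2 0 0 0 0 0 -.118;0.2 0 0 0 0 0 0;0.2 0 0 0 0 0 0'
cat > to.py <<'E'
# how far from here to a world point, in tool axes
import sys
from h import *
s=get_state();M=R.from_quat(s["eef_rot"]).as_matrix()
g=np.array([float(a) for a in sys.argv[1:4]])
print("t",s["clock"],"tcp",s["tool_pos"].round(4),"tool d",(M.T@(g-s["tool_pos"])).round(4),"toolx",M[:,0].round(3),"y",M[:,1].round(3),"z",M[:,2].round(4),"F",s["contact_force"].round(1),"q",s["q"].round(2))
E
python3 to.py .476 .2135 .25
```

```text
clock: 1.18
tool_pos: [0.5078, -0.2901, 0.2496]
eef_rot: [0.992, 0.126, 0.003, -0.002]
contact_force: [0.7, 1.0, 0.1]
opening: 0.599
finger_force: 0.0
clock: 2.43
tool_pos: [0.4746, 0.2234, 0.2496]
eef_rot: [0.992, 0.125, 0.001, -0.003]
contact_force: [0.3, 0.0, 0.2]
opening: 0.596
finger_force: 0.0
clock: 3.27
tool_pos: [0.4761, 0.2131, 0.2495]
eef_rot: [0.831, 0.556, -0.0, -0.0]
contact_force: [0.4, -0.2, 0.1]
opening: 0.602
finger_force: 0.0
t 3.2667 tcp [0.4761 0.2131 0.2495] tool d [ 0.0003 -0.0002 -0.0005] toolx [ 0.382  0.924 -0.   ] y [ 0.924 -0.382 -0.001] z [-7.e-04 -1.e-04 -1.e+00] F [ 0.4 -0.2  0.1] q [-0.28  0.57 -0.37  1.87  0.29  0.75 -1.2 ]
```

```bash
python3 -m inch '0.2 0 0 .02 0 0 0;0.2 0 0 .02 0 0 0;0.2 0 0 .02 0 0 0;0.2 0 0 .02 0 0 0;0.2 0 0 .02 0 0 0;0.2 0 0 .02 0 0 0;0.2 0 0 .02 0 0 0;0.2 0 0 .015 0 0 0;0.2 0 0 0 0 0 0;0.2 0 0 0 0 0 0'
python3 -m inch '-1 0 0 0 0 0 0;-1 0 0 0 0 0 0;-1 0 0 0 0 0 0;-1 0 0 0 0 0 0;-1 0 0 0 0 0 0;-1 0 0 0 0 0 0;-1 0 0 0 0 0 0;-1 0 0 0 0 0 0;-1 0 0 0 0 0 0;-1 0 0 0 0 0 0' 40
python3 to.py .476 .2135 .25
```

```text
clock: 4.1
tool_pos: [0.4759, 0.2135, 0.0943]
eef_rot: [0.831, 0.557, -0.001, 0.0]
contact_force: [0.1, 0.9, 0.0]
opening: 0.596
finger_force: 0.0
clock: 4.93
tool_pos: [0.4766, 0.214, 0.0953]
eef_rot: [0.83, 0.558, 0.001, 0.0]
contact_force: [-0.4, -0.2, 6.5]
opening: 0.286
finger_force: 39.9
t 4.9333 tcp [0.4766 0.214  0.0953] tool d [-0.0005 -0.0002 -0.1547] toolx [0.378 0.926 0.001] y [ 0.926 -0.378  0.001] z [ 1.2e-03  6.0e-04 -1.0e+00] F [-0.4 -0.2  6.5] q [-0.38  0.81 -0.22  1.99  0.44  0.38 -1.33]
```

```bash
python3 -m inch '-1 0 0 -.01 0 0 0;-1 0 0 -.01 0 0 0;-1 0 0 -.01 0 0 0;-1 0 0 -.02 0 0 0;-1 0 0 -.02 0 0 0;-1 0 0 -.02 0 0 0;-1 0 0 -.02 0 0 0;-1 0 0 -.02 0 0 0;-1 0 0 -.02 0 0 0;-1 0 0 0 0 0 0;-1 0 0 0 0 0 0'
python3 - <<'E'
from h import *
p,d=snap("side","side1")
P=pts("side",d)
v=int(1)
t=get_state()["tool_pos"];print(t)
m=(np.abs(P[...,:2]-t[:2]).max(-1)<.04)&(P[...,2]>t[2]-.1)&(P[...,2]<t[2]-.01)&(d>0)
ys,xs=np.nonzero(m);print(xs.min(),xs.max(),ys.min(),ys.max())
cv2.imwrite("pics/c2.png",cv2.resize(p[max(0,ys.min()-60):ys.max()+60,xs.min()-50:xs.max()+50,::-1],None,fx=3,fy=3,interpolation=cv2.INTER_CUBIC))
for y in range(ys.min(),ys.max()+1,4):
    x=xs[ys==y];q=P[y,x];print(y,x.min(),x.max(),q.mean(0).round(4))
E
ls pics
```

```text
clock: 5.85
tool_pos: [0.4765, 0.2137, 0.2458]
eef_rot: [0.83, 0.557, 0.001, 0.0]
contact_force: [0.6, -0.1, -2.5]
opening: 0.282
finger_force: 39.9
[0.47585862 0.21322072 0.24471071]
284 307 111 154
111 284 288 [0.4599 0.2118 0.2345]
115 289 307 [0.4769 0.2039 0.2314]
119 290 303 [0.4747 0.203  0.2254]
123 292 303 [0.4758 0.2069 0.2165]
127 292 303 [0.4754 0.2076 0.2093]
131 292 303 [0.4749 0.208  0.2023]
135 292 303 [0.4745 0.2079 0.1954]
139 293 303 [0.4748 0.2073 0.1886]
143 293 303 [0.4744 0.2074 0.1815]
147 293 304 [0.4747 0.2079 0.174 ]
151 293 304 [0.4743 0.208  0.1666]
c2.png
crop1.png
side0.npy
side0.png
side1.npy
side1.png
top0.npy
top0.png
```

View pics/c2.png

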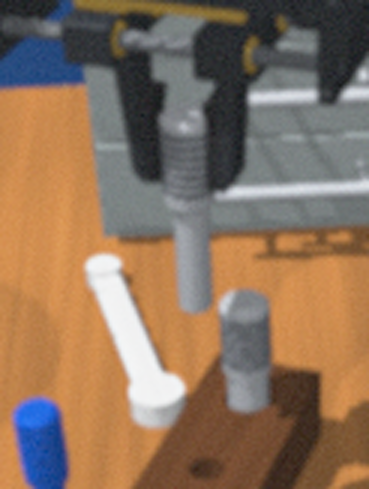

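The thin drift is held nearly upright and its hole is now empty. Carrying it to the stand.

```bash
python3 -m inch '-1 -.0208 .0153 0 0 0 0;-1 -.0208 .0153 0 0 0 0;-1 -.0208 .0153 0 0 0 0;-1 -.0208 .0153 0 0 0 0;-1 -.0208 .0153 0 0 0 0;-1 -.0208 .0153 0 0 0 0;-1 -.0208 .0153 0 0 0 0;-1 -.0208 .0153 0 0 0 0;-1 -.0208 .0153 0 0 0 0;-1 -.0208 .0153 0 0 0 0;-1 -.0208 .0153 0 0 0 0;-1 -.0208 .0153 0 0 0 0;-1 -.0208 .0153 0 0 0 0;-1 -.0208 .0153 0 0 0 0;-1 0 0 0 0 0 0'
python3 -m inch '-1 0 0 .02 0 0 0;-1 0 0 .02 0 0 0;-1 0 0 .015 0 0 0;-1 0 0 .01 0 0 0;-1 0 0 0 0 0 0;-1 0 0 0 0 0 0'
python3 to.py .566 -.1365 .170
python3 - <<'E'
from h import *
p,d=snap("side","side2");q,e=snap("top","top2")
f=lambda im,x,y,w,h:cv2.resize(im[y:y+h,x:x+w,::-1],(400,400*h//w),interpolation=cv2.INTER_CUBIC)
cv2.imwrite("pics/c3.png",np.hstack([f(p,325,280,120,150),f(q,400,170,80,100)]))
P=pts("side",d);t=get_state()["tool_pos"]
m=(np.abs(P[...,:2]-t[:2]).max(-1)<.03)&(P[...,2]>.078)&(P[...,2]<.145)
ys,xs=np.nonzero(m)
for y in range(ys.min(),ys.max()+1,4):
    x=xs[ys==y];k=P[y,x];print(y,x.min(),x.max(),k.mean(0).round(4))
E
```

```text
clock: 7.15
tool_pos: [0.5636, -0.1444, 0.2425]
eef_rot: [0.833, 0.554, -0.003, 0.001]
contact_force: [-0.7, -0.8, -2.1]
opening: 0.28
finger_force: 39.9
clock: 7.65
tool_pos: [0.5637, -0.1365, 0.1789]
eef_rot: [0.83, 0.558, -0.001, -0.001]
contact_force: [0.4, -0.0, -1.3]
opening: 0.282
finger_force: 39.9
t 7.65 tcp [ 0.5637 -0.1365  0.1789] tool d [0.0009 0.0021 0.0089] toolx [ 0.378  0.926 -0.   ] y [ 0.926 -0.378 -0.002] z [-2.e-03  4.e-04 -1.e+00] F [ 0.4 -0.  -1.3] q [ 0.37  0.74 -0.37  1.77  0.38  0.71 -0.59]
335 378 378 [ 0.5535 -0.1352  0.1449]
339 378 394 [ 0.5619 -0.1392  0.1421]
343 377 393 [ 0.5604 -0.1428  0.1399]
347 377 392 [ 0.5602 -0.143   0.1328]
351 376 392 [ 0.5602 -0.1425  0.1244]
355 376 391 [ 0.5601 -0.1428  0.1171]
359 376 390 [ 0.5598 -0.1435  0.1103]
363 376 390 [ 0.5603 -0.1433  0.1019]
367 383 384 [ 0.561  -0.1449  0.096 ]
```

View pics/c3.png

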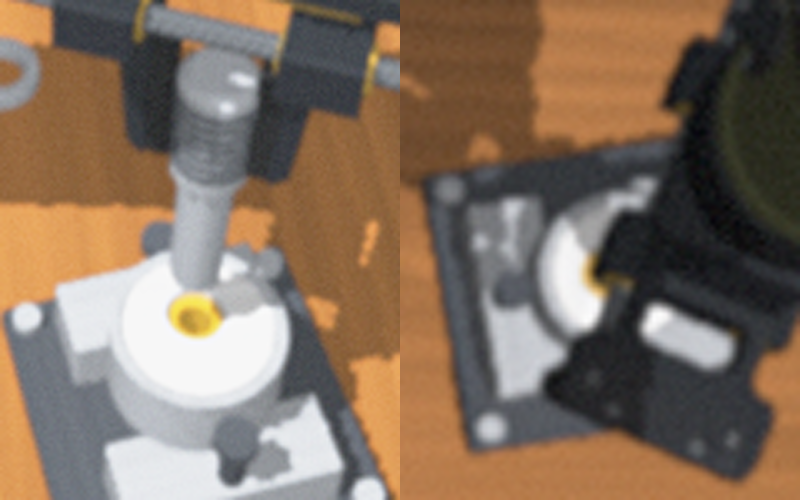

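Side crop: the nose is at about (384,363) px, almost above the brass ring at (383,374). It needs about 2 mm in +x. Correcting, then lowering to just above the top.

```bash
python3 -m inch '-1 .0013 .0019 0 0 0 0;-1 0 0 .007 0 0 0;-1 0 0 .007 0 0 0;-1 0 0 .005 0 0 0;-1 0 0 0 0 0 0;-1 0 0 0 0 0 0' 55
python3 to.py .566 -.136 .155
python3 - <<'E'
from h import *
p,d=snap("side","side3")
cv2.imwrite("pics/c4.png",cv2.resize(p[320:430,320:450,::-1],None,fx=4,fy=4,interpolation=cv2.INTER_CUBIC))
E
```

```text
clock: 8.25
tool_pos: [0.5661, -0.1364, 0.1601]
eef_rot: [0.83, 0.558, -0.001, -0.0]
contact_force: [-0.3, -0.2, -2.2]
opening: 0.276
finger_force: 54.9
t 8.25 tcp [ 0.5661 -0.1364  0.1601] tool d [ 0.0003 -0.0003  0.0051] toolx [ 0.378  0.926 -0.   ] y [ 0.926 -0.378 -0.001] z [-1.3e-03  1.0e-04 -1.0e+00] F [-0.3 -0.2 -2.2] q [ 0.36  0.77 -0.35  1.77  0.4   0.67 -0.6 ]
```

View pics/c4.png

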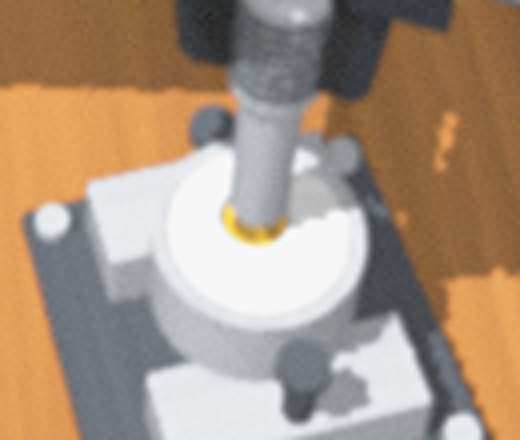

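Crop: the nose (about 260,225) is over the brass ring (222–287), perhaps 1 mm too far right. Nudging it and feeling downward.

```bash
python3 -m inch '-1 -.0002 -.0008 .001 0 0 0;-1 0 0 .002 0 0 0;-1 0 0 .002 0 0 0;-1 0 0 .001 0 0 0;-1 0 0 .001 0 0 0;-1 0 0 0 0 0 0'
python3 -m inch '-1 0 0 .001 0 0 0;-1 0 0 .001 0 0 0;-1 0 0 .001 0 0 0;-1 0 0 0 0 0 0'
```

```text
clock: 8.8
tool_pos: [0.5656, -0.1363, 0.1535]
eef_rot: [0.83, 0.558, -0.0, -0.0]
contact_force: [-0.2, -0.2, -2.6]
opening: 0.279
finger_force: 54.9
clock: 9.13
tool_pos: [0.5656, -0.1363, 0.1505]
eef_rot: [0.83, 0.558, -0.0, -0.0]
contact_force: [0.6, -0.4, -2.0]
opening: 0.283
finger_force: 54.9
```

```bash
python3 -m inch '-1 0 0 .001 0 0 0;-1 0 0 .001 0 0 0;-1 0 0 0 0 0 0'
python3 -m inch '-1 0 0 .001 0 0 0;-1 0 0 .001 0 0 0;-1 0 0 0 0 0 0'
```

```text
clock: 9.38
tool_pos: [0.5659, -0.1362, 0.149]
eef_rot: [0.83, 0.558, 0.0, 0.0]
contact_force: [0.1, 0.2, -0.2]
opening: 0.282
finger_force: 54.9
clock: 9.63
tool_pos: [0.5662, -0.1362, 0.1478]
eef_rot: [0.83, 0.558, 0.0, 0.001]
contact_force: [-2.2, 0.4, 7.6]
opening: 0.279
finger_force: 55.0
```

```bash
python3 -m inch '-1 0 0 .001 0 0 0;-1 0 0 .001 0 0 0;-1 0 0 0 0 0 0'
```

```text
clock: 9.88
tool_pos: [0.5662, -0.1362, 0.146]
eef_rot: [0.83, 0.558, 0.0, 0.001]
contact_force: [-1.4, 0.7, 7.8]
opening: 0.282
finger_force: 55.0
```

```bash
python3 -m inch '-1 .0001 .0005 .001 0 0 0;-1 0 0 .001 0 0 0;-1 0 0 .001 0 0 0;-1 0 0 .001 0 0 0;-1 0 0 .001 0 0 0;-1 0 0 .001 0 0 0;-1 0 0 0 0 0 0'
```

```text
clock: 10.47
tool_pos: [0.5663, -0.1362, 0.1399]
eef_rot: [0.83, 0.558, 0.0, 0.0]
contact_force: [-2.5, 0.4, 8.8]
opening: 0.285
finger_force: 55.0
```

```bash
python3 -m inch '-1 0 0 .001 0 0 0;-1 0 0 .001 0 0 0;-1 0 0 .001 0 0 0;-1 0 0 .001 0 0 0;-1 0 0 .001 0 0 0;-1 0 0 .001 0 0 0;-1 0 0 .001 0 0 0;-1 0 0 .001 0 0 0;-1 0 0 0 0 0 0'
python3 -m inch '-1 0 0 .001 0 0 0;-1 0 0 .001 0 0 0;-1 0 0 .001 0 0 0;-1 0 0 .001 0 0 0;-1 0 0 .001 0 0 0;-1 0 0 .001 0 0 0;-1 0 0 0 0 0 0'
```

```text
clock: 11.22
tool_pos: [0.5663, -0.1362, 0.1319]
eef_rot: [0.83, 0.558, 0.0, 0.0]
contact_force: [-2.2, 1.2, 8.3]
opening: 0.277
finger_force: 55.0
clock: 11.8
tool_pos: [0.5663, -0.1362, 0.1259]
eef_rot: [0.83, 0.558, 0.0, 0.0]
contact_force: [-2.7, 1.5, 9.0]
opening: 0.274
finger_force: 55.0
```

Nose is at about z 0.0406. The stop should come at TCP ≈ 0.1193, so I'm taking smaller steps.

```bash
python3 -m inch '-1 0 0 .001 0 0 0;-1 0 0 .001 0 0 0;-1 0 0 .001 0 0 0;-1 0 0 .001 0 0 0;-1 0 0 0 0 0 0'
python3 -m inch '-1 0 0 .0005 0 0 0;-1 0 0 .0005 0 0 0;-1 0 0 0 0 0 0'
python3 -m inch '-1 0 0 .0005 0 0 0;-1 0 0 0.0003 0 0 0;-1 0 0 0 0 0 0'
```

```text
clock: 12.22
tool_pos: [0.5663, -0.1362, 0.1219]
eef_rot: [0.83, 0.558, 0.0, 0.0]
contact_force: [-1.7, 0.7, 8.3]
opening: 0.281
finger_force: 55.0
clock: 12.47
tool_pos: [0.5663, -0.1362, 0.1209]
eef_rot: [0.83, 0.558, 0.0, 0.0]
contact_force: [-3.1, 0.2, 8.0]
opening: 0.28
finger_force: 55.0
clock: 12.72
tool_pos: [0.5663, -0.1362, 0.1201]
eef_rot: [0.83, 0.558, 0.0, 0.0]
contact_force: [-2.4, 0.8, 9.7]
opening: 0.284
finger_force: 55.0
```

```bash
python3 -m inch '-1 0 0 .0004 0 0 0;-1 0 0 0 0 0 0'
python3 -m inch '-1 0 0 .0004 0 0 0;-1 0 0 0 0 0 0'
```

```text
clock: 12.88
tool_pos: [0.5663, -0.1362, 0.1198]
eef_rot: [0.83, 0.558, 0.0, 0.0]
contact_force: [-1.9, 0.9, 8.0]
opening: 0.276
finger_force: 55.0
clock: 13.05
tool_pos: [0.5663, -0.1362, 0.1194]
eef_rot: [0.83, 0.558, 0.0, 0.0]
contact_force: [-2.0, 1.1, 9.3]
opening: 0.279
finger_force: 55.0
```

```bash
python3 -m inch '-1 0 0 .0003 0 0 0;-1 0 0 0 0 0 0'
```

```text
clock: 13.22
tool_pos: [0.5664, -0.1362, 0.1192]
eef_rot: [0.83, 0.558, 0.0, 0.0]
contact_force: [-2.7, 0.7, 10.8]
opening: 0.281
finger_force: 55.0
```

```bash
python3 -m inch '-1 0 0 .0003 0 0 0;-1 0 0 0 0 0 0'
```

```text
clock: 13.38
tool_pos: [0.5664, -0.1362, 0.1192]
eef_rot: [0.83, 0.558, 0.0, 0.0]
contact_force: [-2.9, 0.7, 12.5]
opening: 0.283
finger_force: 55.0
```

```bash
python3 -m inch '-1 0 0 .0003 0 0 0;-1 0 0 0 0 0 0'
```

```text
clock: 13.55
tool_pos: [0.5665, -0.1361, 0.1191]
eef_rot: [0.83, 0.558, 0.0, 0.001]
contact_force: [-3.4, 0.7, 14.5]
opening: 0.28
finger_force: 55.1
```

```bash
python3 -m inch '-1 0 0 .0003 0 0 0;-1 0 0 0 0 0 0'
```

```text
clock: 13.72
tool_pos: [0.5666, -0.1361, 0.1191]
eef_rot: [0.83, 0.558, 0.0, 0.001]
contact_force: [-3.4, 0.4, 16.9]
opening: 0.279
finger_force: 55.1
```

It stops dead at the predicted depth (TCP 0.1191 against 0.1193), and the force builds without motion. Withdrawing and carrying the drift back.

```bash
python3 -m inch '-1 0 0 0 0 0 0;-1 0 0 0 0 0 0;-1 0 0 -.003 0 0 0;-1 0 0 -.005 0 0 0;-1 0 0 -.005 0 0 0;-1 0 0 -.005 0 0 0;-1 0 0 -.005 0 0 0;-1 0 0 -.005 0 0 0;-1 0 0 -.007 0 0 0;-1 0 0 -.01 0 0 0;-1 0 0 -.015 0 0 0;-1 0 0 -.02 0 0 0;-1 0 0 -.02 0 0 0;-1 0 0 -.02 0 0 0;-1 0 0 0 0 0 0'
python3 to.py .4766 .214 .24
python3 - <<'E'
from h import *
p,d=snap("side","side4")
cv2.imwrite("pics/c5.png",cv2.resize(p[250:450,300:470,::-1],None,fx=3,fy=3,interpolation=cv2.INTER_CUBIC))
E
```

```text
clock: 14.97
tool_pos: [0.5687, -0.1364, 0.2414]
eef_rot: [0.83, 0.557, 0.003, 0.003]
contact_force: [1.8, -0.2, -1.9]
opening: 0.279
finger_force: 54.9
t 14.9667 tcp [ 0.5687 -0.1364  0.2414] tool d [ 0.2895 -0.2179  0.0003] toolx [0.378 0.926 0.002] y [ 0.926 -0.378  0.008] z [ 0.008 -0.001 -1.   ] F [ 1.8 -0.2 -1.9] q [ 0.39  0.66 -0.41  1.7   0.33  0.84 -0.55]
```

View pics/c5.png

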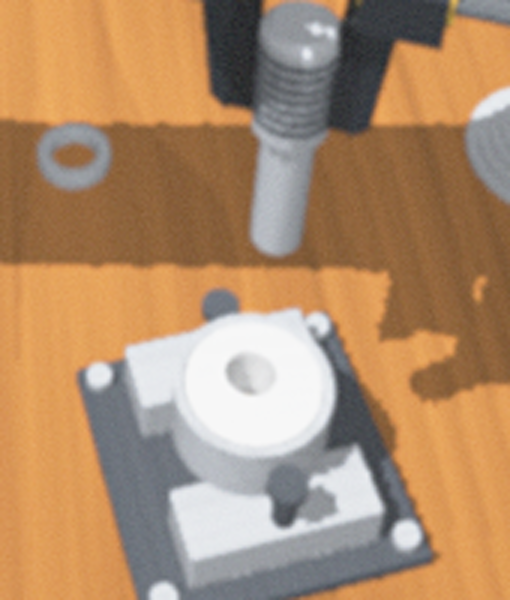

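The bore is clear and the brass is gone from it. The drift hangs straight. Moving back to the block.

```bash
python3 -m inch '-1 .0207 -.0155 0 0 0 0;-1 .0207 -.0155 0 0 0 0;-1 .0207 -.0155 0 0 0 0;-1 .0207 -.0155 0 0 0 0;-1 .0207 -.0155 0 0 0 0;-1 .0207 -.0155 0 0 0 0;-1 .0207 -.0155 0 0 0 0;-1 .0207 -.0155 0 0 0 0;-1 .0207 -.0155 0 0 0 0;-1 .0207 -.0155 0 0 0 0;-1 .0207 -.0155 0 0 0 0;-1 .0207 -.0155 0 0 0 0;-1 .0207 -.0155 0 0 0 0;-1 .0207 -.0155 0 0 0 0;-1 0 0 0 0 0 0;-1 0 0 0 0 0 0;-1 0 0 0 0 0 0'
python3 to.py .4766 .214 .155
```

```text
clock: 16.43
tool_pos: [0.4746, 0.2128, 0.236]
eef_rot: [0.83, 0.557, -0.001, 0.0]
contact_force: [-0.5, -0.8, -1.6]
opening: 0.279
finger_force: 54.9
t 16.4333 tcp [0.4746 0.2128 0.236 ] tool d [0.0021 0.0015 0.081 ] toolx [ 0.379  0.926 -0.002] y [ 0.926 -0.379 -0.001] z [-0.0016 -0.002  -1.    ] F [-0.5 -0.8 -1.6] q [-0.28  0.59 -0.36  1.89  0.3   0.72 -1.21]
```

```bash
python3 -m inch '-1 .0021 .0015 .02 0 0 0;-1 0 0 .02 0 0 0;-1 0 0 .02 0 0 0;-1 0 0 .015 0 0 0;-1 0 0 .005 0 0 0;-1 0 0 0 0 0 0;-1 0 0 0 0 0 0'
python3 to.py .4766 .214 .14
python3 - <<'E'
from h import *
p,d=snap("side","side5")
cv2.imwrite("pics/c6.png",cv2.resize(p[120:250,255:365,::-1],None,fx=4,fy=4,interpolation=cv2.INTER_CUBIC))
E
```

```text
clock: 17.02
tool_pos: [0.4776, 0.2145, 0.1571]
eef_rot: [0.831, 0.557, -0.0, 0.0]
contact_force: [-0.2, 0.1, -1.7]
opening: 0.281
finger_force: 54.9
t 17.0167 tcp [0.4776 0.2145 0.1571] tool d [-0.0009 -0.0007  0.0171] toolx [ 0.38   0.925 -0.   ] y [ 0.925 -0.38   0.   ] z [ 1.e-04 -5.e-04 -1.e+00] F [-0.2  0.1 -1.7] q [-0.33  0.71 -0.29  1.95  0.38  0.53 -1.28]
```

View pics/c6.png

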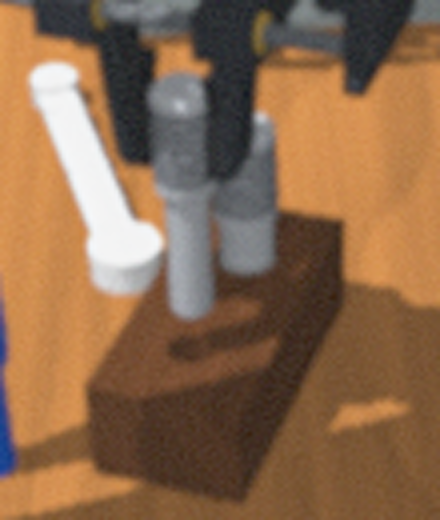

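Crop: the nose (192,310) is directly over the dark hole (about 192,345). Lowering gently.

```bash
python3 -m inch '-1 -.0009 -.0007 .005 0 0 0;-1 0 0 .005 0 0 0;-1 0 0 .005 0 0 0;-1 0 0 .003 0 0 0;-1 0 0 .002 0 0 0;-1 0 0 .002 0 0 0;-1 0 0 .002 0 0 0;-1 0 0 0 0 0 0'
```

```text
clock: 17.73
tool_pos: [0.476, 0.2147, 0.1325]
eef_rot: [0.83, 0.558, -0.0, 0.0]
contact_force: [-0.1, -0.5, -2.2]
opening: 0.28
finger_force: 54.9
```

```bash
python3 -m inch '-1 0 0 .002 0 0 0;-1 0 0 .002 0 0 0;-1 0 0 .002 0 0 0;-1 0 0 0 0 0 0'
```

```text
clock: 18.07
tool_pos: [0.476, 0.2146, 0.1265]
eef_rot: [0.83, 0.558, -0.0, 0.0]
contact_force: [-0.5, -0.2, -2.5]
opening: 0.284
finger_force: 54.9
```

```bash
python3 to.py .4766 .214 .0963;python3 -m inch '-1 0 0 .003 0 0 0;-1 0 0 .003 0 0 0;-1 0 0 .003 0 0 0;-1 0 0 .003 0 0 0;-1 0 0 0 0 0 0'
```

```text
t 18.0667 tcp [0.476  0.2146 0.1265] tool d [-0.0004  0.0008  0.0302] toolx [ 0.378  0.926 -0.001] y [ 0.926 -0.378 -0.   ] z [-5.e-04 -4.e-04 -1.e+00] F [-0.5 -0.2 -2.5] q [-0.36  0.76 -0.26  1.98  0.41  0.46 -1.3 ]
clock: 18.48
tool_pos: [0.4758, 0.2146, 0.1142]
eef_rot: [0.83, 0.558, -0.001, 0.0]
contact_force: [-0.2, -0.1, -1.4]
opening: 0.281
finger_force: 54.9
```

```bash
python3 -m inch '-1 0 .0003 .003 0 0 0;-1 0 0 .003 0 0 0;-1 0 0 .003 0 0 0;-1 0 0 .003 0 0 0;-1 0 0 .003 0 0 0;-1 0 0 .001 0 0 0;-1 0 0 0 0 0 0'
python3 -m inch '-1 0 0 .001 0 0 0;-1 0 0 .001 0 0 0;-1 0 0 0 0 0 0'
```

```text
clock: 19.07
tool_pos: [0.4763, 0.2146, 0.0985]
eef_rot: [0.83, 0.558, -0.0, 0.0]
contact_force: [0.2, -0.2, -1.3]
opening: 0.281
finger_force: 54.9
clock: 19.32
tool_pos: [0.4765, 0.2146, 0.0968]
eef_rot: [0.83, 0.558, -0.0, 0.0]
contact_force: [0.2, 1.0, -1.9]
opening: 0.279
finger_force: 54.9
```

```bash
python3 -m inch '-1 0 0 .001 0 0 0;-1 0 0 .0005 0 0 0;-1 0 0 0 0 0 0'
```

```text
clock: 19.57
tool_pos: [0.4765, 0.2147, 0.0955]
eef_rot: [0.83, 0.558, 0.0, 0.0]
contact_force: [0.5, -0.7, -1.4]
opening: 0.286
finger_force: 54.9
```

```bash
python3 -m inch '0.2 0 0 0 0 0 0;0.2 0 0 0 0 0 0;0.2 0 0 0 0 0 0;0.2 0 0 0 0 0 0;0.2 0 0 0 0 0 0;0.2 0 0 0 0 0 0;0.2 0 0 0 0 0 0' 10
python3 to.py .4766 .214 .25
```

```text
clock: 20.15
tool_pos: [0.4765, 0.2146, 0.0954]
eef_rot: [0.83, 0.558, 0.0, 0.0]
contact_force: [0.0, -0.1, -0.1]
opening: 0.601
finger_force: 0.0
t 20.15 tcp [0.4765 0.2146 0.0954] tool d [-0.0005  0.0004 -0.1546] toolx [ 0.378  0.926 -0.   ] y [ 0.926 -0.378  0.   ] z [ 1.e-04 -1.e-04 -1.e+00] F [ 0.  -0.1 -0.1] q [-0.38  0.81 -0.22  1.99  0.44  0.38 -1.33]
```

Released. Retreating up, then aside towards the stand, so both cameras can see.

```bash
python3 -m inch '0.2 0 0 -.01 0 0 0;0.2 0 0 -.02 0 0 0;0.2 0 0 -.025 0 0 0;0.2 0 0 -.025 0 0 0;0.2 0 0 -.025 0 0 0;0.2 0 0 -.025 0 0 0;0.2 0 0 -.025 0 0 0;0.2 -.02 .012 0 0 0 0;0.2 -.02 .012 0 0 0 0;0.2 -.02 .012 0 0 0 0;0.2 -.02 .012 0 0 0 0;0.2 -.02 .012 0 0 0 0;0.2 -.02 .012 0 0 0 0;0.2 -.02 .012 0 0 0 0;0.2 -.02 .012 0 0 0 0;0.2 0 0 0 0 0 0;0.2 0 0 0 0 0 0;0.2 0 0 0 0 0 0'
python3 - <<'E'
from h import *
q,d=snap("top","top6");p,_=snap("side","side6")
P=pts("top",d)
for (u,v) in[(229,246),(263,261)]:
    k=P[v-12:v+13,u-12:u+13].reshape(-1,3);k=k[abs(k[:,2]-.12)<.006];print(len(k),np.median(k,0) if len(k) else"")
f=lambda im,x,y,w,h:cv2.resize(im[y:y+h,x:x+w,::-1],(400,400*h//w),interpolation=cv2.INTER_CUBIC)
cv2.imwrite("pics/c7.png",np.hstack([f(q,205,210,90,100),f(p,260,140,90,100)]))
E
```

```text
clock: 21.65
tool_pos: [0.5047, 0.031, 0.2509]
eef_rot: [0.83, 0.558, 0.0, -0.0]
contact_force: [0.4, -0.6, 0.2]
opening: 0.602
finger_force: 0.0
191 [0.50392133 0.28042672 0.11975492]
146 [0.47711643 0.21527371 0.11943821]
```

View pics/c7.png

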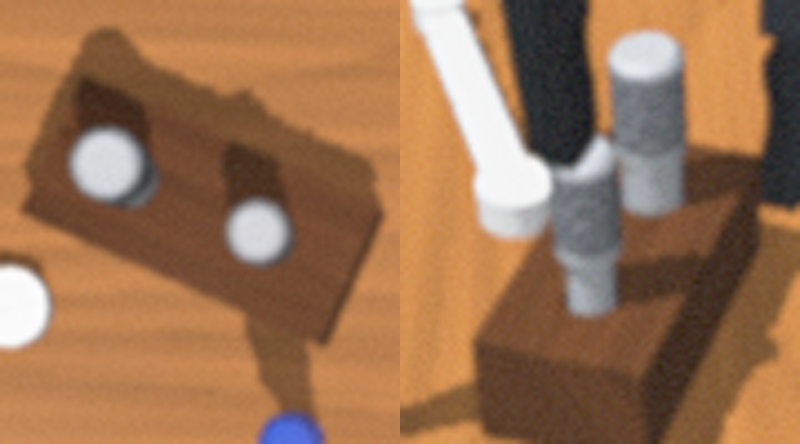

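The crops show the thin drift fully home (head top at 0.1194, as at the start) and upright, with the thick drift undisturbed. Handing in.

```bash
python3 -c "
from plant import r
print(r.finish_job())"
```

```text
the job is handed in; nothing more can be done
None
```

I've handed the job in: the bushing is pushed through onto the base plate, the thin drift is fully home in its own hole and let go, and the thick drift is where it was. It took about 22 s of the 58 s allowed; no verdict came back.

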